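Fit the strip guides and gauge their gaps

TASK

Set up the strip-feed die block: press every steel strip guide lying on the bench (three or four of them) fully home in the pocket of its own length, shoulder flush with the top of the block. When all are home, check them one by one from left to right: slide the go gauge's blade level from the front into the gap under each guide until its stop bar meets the block, pause there for about half a second, and draw it out again. Then lay the gauge flat in its grey tray, with all guides still home and the tin and the two bars round about left alone.

Things in the scene. Friction and masses are not known exactly. Their poses are not given: they have to be found in the camera images.
- die_block: Dark steel block fixed to the bench, 70 (x) x 388 (y) x 40 mm high; origin under its centre, x to its back, y to its left, z up. Four pockets open upward, from left (+y) 88, 64, 100, 76 mm long (y), each 48 mm front to back, 30 deep. Back and side walls 12 mm; front lips 10 mm (front face x = -35 mm) with a 44 mm wide full-height opening before the middle of each pocket.
- pocket_84 (a point): centre of the floor of the first (leftmost) pocket of the die block, 10 mm above the bench, at x = -1 mm, y = +138 mm in the die block's frame; same axes as the block. The pocket is 88 mm long and takes the 84 mm guide with 2 mm to spare on every side.
- pocket_60 (a point): centre of the floor of the second pocket of the die block, 10 mm above the bench, at x = -1 mm, y = +50 mm in the die block's frame; same axes as the block. The pocket is 64 mm long and takes the 60 mm guide with 2 mm to spare on every side.
- pocket_96 (a point): centre of the floor of the third pocket of the die block, 10 mm above the bench, at x = -1 mm, y = -44 mm in the die block's frame; same axes as the block. The pocket is 100 mm long and takes the 96 mm guide with 2 mm to spare on every side.
- pocket_72 (a point): centre of the floor of the fourth (rightmost) pocket of the die block, 10 mm above the bench, at x = -1 mm, y = -144 mm in the die block's frame; same axes as the block. The pocket is 76 mm long and takes the 72 mm guide with 2 mm to spare on every side.
- guide_60: Loose steel bridge (may be absent), about 0.18 kg, 44 (x) x 60 (y) x 30 mm high, plus a grip rib on top 14 (x) x 40 (y) x 34 mm high. Through its underside along x runs a window 36 wide, 9 mm high, at the middle. Origin at the centre of its underside, z up; front and back alike. Stands on the bench rib up, yaw within 0.4 rad. Home: underside on the floor of the 64 mm pocket.
- guide_72: Loose steel bridge (may be absent), about 0.21 kg, 44 (x) x 72 (y) x 30 mm high, plus a grip rib on top 14 (x) x 40 (y) x 34 mm high. Through its underside along x runs a window 36 wide, 9 mm high, at the middle. Origin at the centre of its underside, z up; front and back alike. Stands on the bench rib up, yaw within 0.4 rad. Home: underside on the floor of the 76 mm pocket.
- guide_84: Loose steel bridge (may be absent), about 0.24 kg, 44 (x) x 84 (y) x 30 mm high, plus a grip rib on top 14 (x) x 40 (y) x 34 mm high. Through its underside along x runs a window 36 wide, 9 mm high, at the middle. Origin at the centre of its underside, z up; front and back alike. Stands on the bench rib up, yaw within 0.4 rad. Home: underside on the floor of the 88 mm pocket.
- guide_96: Loose steel bridge (may be absent), about 0.27 kg, 44 (x) x 96 (y) x 30 mm high, plus a grip rib on top 14 (x) x 40 (y) x 34 mm high. Through its underside along x runs a window 36 wide, 9 mm high, at the middle. Origin at the centre of its underside, z up; front and back alike. Stands on the bench rib up, yaw within 0.4 rad. Home: underside on the floor of the 100 mm pocket.
- gauge: Loose go gauge, 0.15 kg, lying flat. Steel blade 28 wide, 4 thick, x = -20 to 75 mm; stop bar across it 64 wide (y), 16 high, x = 22 to 30 mm, so 45 mm of blade stand out before it; upright black handle 36 (x) x 16 (y) mm, top 66 mm above the underside, centred at x = 0. Origin under the handle on the underside; x to the tip, z up. Starts on the right before the tray.
- gauge_tip (a point): middle of the tip of the gauge's blade, at mid thickness: x = 75, y = 0, z = 2 mm in the gauge's frame
- gauge_stop (a point): where the blade leaves the front face of the stop bar, at mid thickness: x = 30, y = 0, z = 2 mm in the gauge's frame. With the bar against the die block it is 34 mm (give or take 2) horizontally from the guide's centre
- gauge_tray: Low open grey tray fixed to the bench on the right, 160 (x) x 105 (y) x 14 mm high, walls and floor 4 mm (inside 152 x 97); origin under its centre on the bench, z up. The gauge fits flat in it lengthwise along the tray's x, with the middle of its length (gauge x = 27 mm) near the tray's centre.
- polish_tin: bystander: loose striped tin, 67 mm across, 68 mm high, near the left end of the die block; origin at the centre of its underside
- compound_white: bystander: loose white bar 40 x 100 x 38 mm behind the die block; origin at the centre of its underside
- compound_green: bystander: loose green bar 42 x 75 x 36 mm behind the die block; origin at the centre of its underside
Not all that is in view belongs to the job. What is shaped like the guide_84 but orange is not meant. What is shaped like the guide_60 but yellow is not meant.

How it is judged:
On the way, in this order (a step that is already met when the one before it is completed fails the run):
1. every guide present is fully home in its pocket (z of guide_84 in the frame of pocket_84 between -0.0025 and 0.0025 m and horizontal distance between guide_84 and pocket_84 below 0.008 m and angle between each of guide_84, guide_60, guide_96, guide_72's own z axis and vertical below 0.04 rad and angle between the x axis of each of guide_84, guide_60, guide_96, guide_72 and the x axis of die_block, either way round below 0.12 rad and z of guide_60 in the frame of pocket_60 between -0.0025 and 0.0025 m and horizontal distance between guide_60 and pocket_60 below 0.008 m and z of guide_96 in the frame of pocket_96 between -0.0025 and 0.0025 m and horizontal distance between guide_96 and pocket_96 below 0.008 m and z of guide_72 in the frame of pocket_72 between -0.0025 and 0.0025 m and horizontal distance between guide_72 and pocket_72 below 0.008 m), for 0.2 s.
2. the gauge is in the gap under the 84 mm guide up to its stop bar (horizontal distance between gauge_stop and guide_84 below 0.038 m and angle between the x axis of gauge and the x axis of guide_84, either way round below 0.15 rad and z of gauge_tip in the frame of guide_84 between 0 and 0.0095 m and y of gauge_tip in the frame of guide_84 between -0.02 and 0.02 m), for 0.2 s.
3. the gauge is in the gap under the 60 mm guide up to its stop bar (horizontal distance between gauge_stop and guide_60 below 0.038 m and angle between the x axis of gauge and the x axis of guide_60, either way round below 0.15 rad and z of gauge_tip in the frame of guide_60 between 0 and 0.0095 m and y of gauge_tip in the frame of guide_60 between -0.02 and 0.02 m), for 0.2 s.
4. the gauge is in the gap under the 96 mm guide up to its stop bar (horizontal distance between gauge_stop and guide_96 below 0.038 m and angle between the x axis of gauge and the x axis of guide_96, either way round below 0.15 rad and z of gauge_tip in the frame of guide_96 between 0 and 0.0095 m and y of gauge_tip in the frame of guide_96 between -0.02 and 0.02 m), for 0.2 s.
5. the gauge is in the gap under the 72 mm guide up to its stop bar (horizontal distance between gauge_stop and guide_72 below 0.038 m and angle between the x axis of gauge and the x axis of guide_72, either way round below 0.15 rad and z of gauge_tip in the frame of guide_72 between 0 and 0.0095 m and y of gauge_tip in the frame of guide_72 between -0.02 and 0.02 m), for 0.2 s.
At the end, for the whole second after the job is handed in: Every guide present is in its own pocket, upright (within 0.04 rad), underside within 2.5 mm of the pocket floor; the gauge lies flat (within 0.05 rad) on the floor of the tray; all at rest (all of step 1 and z of gauge in the frame of gauge_tray between 0 and 0.008 m and angle between gauge's own z axis and vertical below 0.05 rad and x of gauge_stop in the frame of gauge_tray between -0.07 and 0.07 m and y of gauge_stop in the frame of gauge_tray between -0.045 and 0.045 m and linear speed of each of gauge, guide_84, guide_60, guide_96, guide_72 below 0.02 m/s); the robot touches nothing.
It fails at once if the polish tin is knocked away (moved over 30 mm) (distance of polish_tin from where it was at the start of the episode above 0.03 m).
It fails at once if the compound white is knocked away (moved over 30 mm) (distance of compound_white from where it was at the start of the episode above 0.03 m).
It fails at once if the compound green is knocked away (moved over 30 mm) (distance of compound_green from where it was at the start of the episode above 0.03 m).
Of guide_60, guide_72, guide_84, guide_96 only 3 to 4 are there at a start; the rules pass over those that are not, and their reading is None.
At some moment in a run one of guide_60, guide_72, guide_84, guide_96, gauge may be knocked a few centimetres aside while the robot is not near it.
Once in a run the grip may slacken for a moment while it holds something.
It also fails if it takes over 210 s, if anything falls off the work surface, if the arm or the gripper's body presses on something with over 40 N, if the wrist force passes 120 N, or if a joint passes its speed limit or range.

ROBOT

A 6-joint arm with a two-finger parallel gripper is mounted at the origin on a cart in front of the work surface, level with it; the furniture and walls round the work are solid. World frame = base frame: x ahead of the robot, y to its left, z up, the work surface at z = 0. Lengths are in m, angles in rad, forces in N, time in s.
With the tool pointing down it reaches from about 0.15 to 0.775 m from the base axis. Payload 6.1 kg.
Tool frame: the origin (TCP) lies between the finger pads; the fingertips stand 22 mm ahead of it and the grasp point (between the pads) lies 3 mm ahead of it; z points along the fingers, y is the direction in which the jaws open and shut (so a half turn about z gives the same grasp; the last joint's range is limited). The gripper opens to 85 mm and grips with 20 to 120 N. Pads are 22 mm wide; open, the fingers measure 114 mm over their backs; the gripper's body (76 mm by 85 mm) begins 54 mm behind the grasp point. The pads swing forward as they close: fully open they stand 13 mm farther back than shut.
Start: joints at [1.175, 0.126, -0.04, 1.405, 0, 1.571], TCP at [0.202, 0.484, 0.253] pointing down, gripper open.
Joint ranges: [-2.72, 2.72], [-0.95, 1.95], [-1.27, 1.35], [-1.78, 2.02], [-1.46, 1.47], [-3.14, 3.14]. Speed limits (rad/s): [2.39, 2.39, 3.01, 3.14, 3.14, 3.14].

INTERFACE

Orientations are given as [roll, pitch, yaw] about the fixed x, y, z axes, in that order (R = Rz(yaw) Ry(pitch) Rx(roll)).
In Python, from workcell import arm, snapshot, cut_out, place_of gives the robot as it stands. Calls block until the motion is done:
- arm.movep(position, orientation): joint-space move of the TCP to a pose.
- arm.movel(position, attitude=None, max_speed=0.15, guard=None): straight line of the TCP; attitude=None keeps the orientation; max_speed is the mean speed in m/s. With guard (N) it stops when the force on the tool has changed by that much, and returns True; else False.
- arm.movej(angles): joint-space move.
- arm.set_gripper(opening): opening from 0.0 (shut) to 1.0 (fully open); the grip force is fixed at half the most; returns when the fingers have stopped.
- arm.sleep(seconds).
- arm.inverse_kinematics(position, orientation): joint angles nearest the present ones, or None.
- snapshot(name): name is "scene" or "top" or "wrist"; returns a dict with "pixels" (420x560x3 uint8, red, green, blue), "vertical_fov" (degrees; the focal length in pixels is half the picture's height over the tangent of half this angle, whatever the lens; pixels are square), "cx", "cy" (the principal point, pixels), "distortion" ([k1, k2, p1, p2, k3] as OpenCV has them; the pictures are not rectified), "cam_to_world" (4x4, takes a point from camera to world coordinates). Camera axes: x right, y up, looking along -z (the intrinsics and any distortion apply to the point x, -y, -z); pixel columns grow to the right and rows downward; lengths in m; the calibration is good to about 2 mm. A picture is of the moment at which its call begins. There is no depth.
A pose or a line that the arm cannot do raises arm.Unreachable and nothing moves.
- arm.hand_in(): hands the job in, once; it reports no verdict.
Trained networks look in a picture, given as the dict that the camera call returned (one of the last four; its "shot" number tells which), for a name from the list of things; names that differ only in an ending like _2 or _b are one class to them, and where a whole thing is asked for, a point or a joint stands for the part that bears it (a point fixed in the world has none). Each returns a list of dicts, best first, with "confidence" (0 to 1); they miss things now and then, are a little off and sometimes report something else, mostly with a low value. They report only what shows in the picture. A call takes as long as a camera call. They do not tell look-alikes from the thing itself.
- cut_out(picture, thing): "region" (420x560 bool, what is visible of it) and "bbox" ([centre column, centre row, width, height] in pixels, round what is visible of it).
- place_of(picture, thing): "location" ([column, row] in pixels: a listed point, or the origin of a listed thing).
Readings, each from a call of its own:
- arm.current_time_s(): time.
- arm.current_q(): joint angles.
- arm.current_joint_vel(): joint speeds.
- arm.current_joint_efforts(): joint torques, N m.
- arm.current_ee_pos(): TCP position.
- arm.current_eef_rot(): TCP orientation.
- arm.current_force(): force on the tool from outside, world axes, zero at the start.
- arm.current_moment(): the same for the moment, N m.
- arm.current_grip_width(): opening from 0.0 (shut) to 1.0 (fully open).
Only numpy, scipy, OpenCV 4.12 (cv2) and the standard library are available. Lean on these libraries where they do the work, as an engineer would, in place of code of your own. Each camera call takes 0.05 s, during which the arm holds its last target. There are 200 camera calls.

## Working session

There is one attempt and no reset: what is moved stays moved. The work goes in short steps, each a Python script; the robot and the scene stay as the last script left them, time stands still between calls to the robot, and variables do not carry over. Pictures are saved under pics/ and viewed, about 12 in all and at most 16, crops included, and the job is handed in when it is done.

```bash
mkdir -p pics; ls
cat > h.py <<'E'
import numpy as np, cv2
from workcell import arm, snapshot, cut_out, place_of
def K(s):
    h=s["pixels"].shape[0]; f=h/2/np.tan(np.radians(s["vertical_fov"])/2)
    return np.array([[f,0,s["cx"]],[0,f,s["cy"]],[0,0,1.]])
def ray(s,uv):
    p=cv2.undistortPoints(np.array(uv,float).reshape(-1,1,2),K(s),np.array(s["distortion"],float)).reshape(-1,2)
    d=np.c_[p[:,0],-p[:,1],-np.ones(len(p))]
    T=np.array(s["cam_to_world"]); return T[:3,3], d@T[:3,:3].T
def onz(s,uv,z):
    o,d=ray(s,uv); return o+d*((z-o[2])/d[:,2])[:,None]
def proj(s,P):
    T=np.array(s["cam_to_world"]); c=(np.array(P,float).reshape(-1,3)-T[:3,3])@T[:3,:3]
    c=c*[1,-1,-1]
    return cv2.projectPoints(c.reshape(-1,1,3),np.zeros(3),np.zeros(3),K(s),np.array(s["distortion"],float))[0].reshape(-1,2)
def save(s,n,crop=None,k=1):
    im=s["pixels"][:,:,::-1]
    if crop: a,b,c,d=crop; im=im[b:d,a:c]
    cv2.imwrite("pics/"+n,cv2.resize(im,None,fx=k,fy=k,interpolation=cv2.INTER_CUBIC))
E
python3 - <<'E'
from h import *
for n in ("top","scene"):
    s=snapshot(n); save(s,n+"0.png",k=1.4); print(n,np.round(s["cam_to_world"],3).tolist(),s["vertical_fov"])
    for t in ["die_block","guide_60","guide_72","guide_84","guide_96","gauge","gauge_tray","polish_tin","pocket_84","pocket_72","pocket_60","pocket_96","gauge_tip"]:
        r=place_of(s,t)
        z=.01 if "pocket" in t else .0
        print(t,[(np.round(x["location"],1).tolist(),round(x["confidence"],2),np.round(onz(s,x["location"],z)[0,:2],3).tolist()) for x in r[:4]])
print(arm.current_time_s())
E
```

```text
pics
top [[0.001, 0.992, -0.129, 0.413], [-1.0, 0.0, -0.003, -0.072], [-0.003, 0.129, 0.992, 1.091], [0.0, 0.0, 0.0, 1.0]] 57.50021153538322
die_block [([250.1, 191.1], 0.85, [0.61, 0.016]), ([263.0, 185.7], 0.57, [0.626, -0.021])]
guide_60 [([280.5, 235.2], 0.9, [0.483, -0.072]), ([233.8, 242.4], 0.87, [0.462, 0.061]), ([152.9, 230.6], 0.77, [0.496, 0.292]), ([320.5, 286.1], 0.68, [0.34, -0.184])]
guide_72 [([280.5, 235.2], 0.9, [0.483, -0.072]), ([233.8, 242.4], 0.87, [0.462, 0.061]), ([152.9, 230.6], 0.77, [0.496, 0.292]), ([320.5, 286.1], 0.68, [0.34, -0.184])]
guide_84 [([280.5, 235.2], 0.9, [0.483, -0.072]), ([233.8, 242.4], 0.87, [0.462, 0.061]), ([152.9, 230.6], 0.77, [0.496, 0.292]), ([320.5, 286.1], 0.68, [0.34, -0.184])]
guide_96 [([280.5, 235.2], 0.9, [0.483, -0.072]), ([233.8, 242.4], 0.87, [0.462, 0.061]), ([152.9, 230.6], 0.77, [0.496, 0.292]), ([320.5, 286.1], 0.68, [0.34, -0.184])]
gauge [([374.3, 248.0], 0.96, [0.447, -0.337])]
gauge_tray [([384.2, 198.7], 0.81, [0.588, -0.37]), ([282.5, 232.2], 0.63, [0.491, -0.077])]
polish_tin [([148.9, 175.9], 0.87, [0.655, 0.31
[... 1979 characters left out ...]
81, [0.63, 0.17]), ([244.6, 193.0], 0.71, [0.618, 0.08]), ([279.1, 202.9], 0.59, [0.62, -0.033]), ([308.2, 210.6], 0.58, [0.625, -0.122])]
pocket_72 [([220.5, 183.1], 0.81, [0.63, 0.17]), ([244.6, 193.0], 0.71, [0.618, 0.08]), ([279.1, 202.9], 0.59, [0.62, -0.033]), ([308.2, 210.6], 0.58, [0.625, -0.122])]
pocket_60 [([220.5, 183.1], 0.81, [0.63, 0.17]), ([244.6, 193.0], 0.71, [0.618, 0.08]), ([279.1, 202.9], 0.59, [0.62, -0.033]), ([308.2, 210.6], 0.58, [0.625, -0.122])]
pocket_96 [([220.5, 183.1], 0.81, [0.63, 0.17]), ([244.6, 193.0], 0.71, [0.618, 0.08]), ([279.1, 202.9], 0.59, [0.62, -0.033]), ([308.2, 210.6], 0.58, [0.625, -0.122])]
gauge_tip [([342.6, 300.0], 0.7, [0.368, -0.324])]
1.4
```

View pics/top0.png

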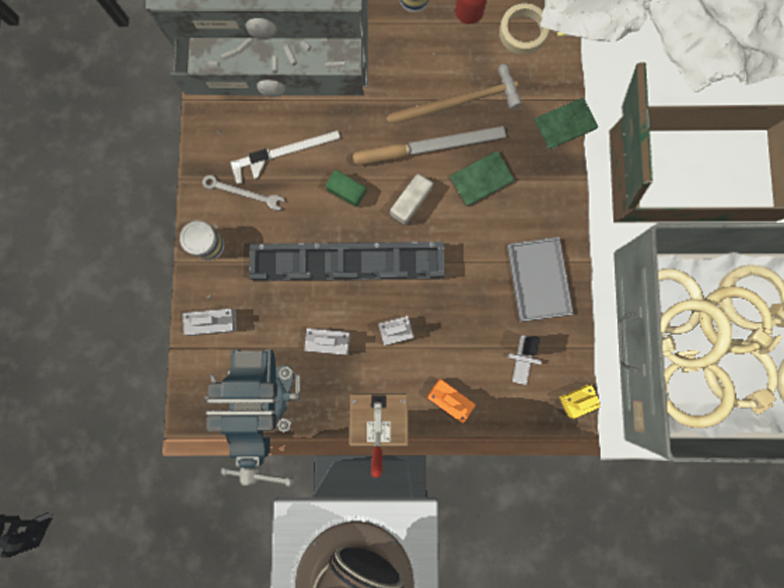

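View pics/scene0.png

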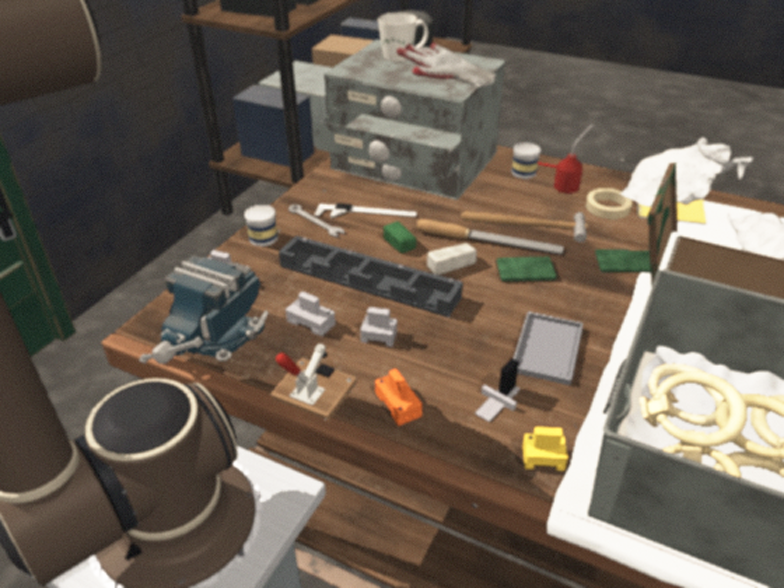

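The top view shows three silver guides at (208,321), (327,341) and (397,330). There are also an orange look-alike at (450,401) and a yellow one at (580,402), neither of which is meant. The gauge at (525,358) points its tip toward the robot, with the tray at (540,278). The vise and clamp stand front left. Next I take closer wrist views to get lengths and poses.

```bash
cat >> h.py <<'E'
from scipy.optimize import minimize
def gboxes(L): return [(-.022,.022,-L/2,L/2,0,.03),(-.007,.007,-.02,.02,.03,.064)]
BLOCK=[(-.035,.035,-.194,.194,0,.04)]
GAUGE=[(-.020,.075,-.014,.014,0,.004),(.022,.030,-.032,.032,0,.016),(-.018,.018,-.008,.008,0,.066)]
TRAY=[(-.08,.08,-.0525,.0525,0,.014)]
def sil(s,boxes,x,y,yaw,z=0,S=4):
    h,w=s["pixels"].shape[:2]; m=np.zeros((h,w),np.uint8); c,q=np.cos(yaw),np.sin(yaw)
    for b in boxes:
        P=np.array([(X,Y,Z) for X in b[:2] for Y in b[2:4] for Z in b[4:]])
        W=np.c_[x+c*P[:,0]-q*P[:,1],y+q*P[:,0]+c*P[:,1],z+P[:,2]]
        hull=cv2.convexHull(proj(s,W).astype(np.float32))
        cv2.fillConvexPoly(m,np.round(hull*16).astype(np.int32),255,cv2.LINE_AA,4)
    return m/255.
def fit(s,region,boxes,p0,z=0,steps=(.006,.006,.08)):
    r=cv2.GaussianBlur(region.astype(float),(0,0),1.2)
    f=lambda p: np.sum((cv2.GaussianBlur(sil(s,boxes,*p,z),(0,0),1.2)-r)**2)
    sim=np.array([p0]+[np.array(p0)+np.eye(3)[i]*steps[i] for i in range(3)])
    o=minimize(f,p0,method="Nelder-Mead",options=dict(initial_simplex=sim,xatol=1e-4,fatol=.1))
    return o.x,o.fun/region.sum()
def down(yaw): return [np.pi,0,yaw]
def nearest(s,t,xy,z=0,zr=.02):
    "cut_out whose bbox centre lies nearest the expected place"
    u=proj(s,[[*xy,zr]])[0]; r=cut_out(s,t)
    r=[c for c in r if c["confidence"]>.3]
    return min(r,key=lambda c:np.hypot(*(np.array(c["bbox"][:2])-u))) if r else None
def fitguide(s,xy,z=0,yaw=0):
    c=nearest(s,"guide_60",xy)
    if c is None: return None
    return sorted([(fit(s,c["region"],gboxes(L),(*xy,yaw),z)[::-1]+(L,)) for L in (.06,.072,.084,.096)],key=lambda a:a[0])
E
python3 - <<'E'
from h import *
print(arm.current_eef_rot())
for i,(x,y) in enumerate([(.48,.286),(.455,.065),(.475,-.07)]):
    arm.movep([x-.05,y,.24],down(np.pi/2)) 
    s=snapshot("wrist")
    if i<2: save(s,f"w{i}.png")
    if i==0: print(np.round(s["cam_to_world"],3).tolist(),s["vertical_fov"])
    r=fitguide(s,(x,y))
    print(i,[(round(a[0],3),np.round(a[1],4).tolist(),a[2]) for a in r] if r else r)
print(arm.current_time_s(),arm.current_q())
E
```

```text
[-3.14158036e+00 -1.05619002e-05  2.74579982e+00]
[[1.0, -0.001, 0.0, 0.429], [0.001, 0.953, 0.303, 0.363], [-0.001, -0.303, 0.953, 0.361], [0.0, 0.0, 0.0, 1.0]] 63.93291702852511
0 [(np.float64(0.017), [0.496, 0.2927, 0.1033], 0.096), (np.float64(0.076), [0.4959, 0.295, 0.092], 0.084), (np.float64(0.186), [0.4954, 0.3005, 0.1173], 0.072), (np.float64(0.305), [0.497, 0.284, 0.084], 0.06)]
1 [(np.float64(0.012), [0.4568, 0.0566, -0.0956], 0.084), (np.float64(0.092), [0.4569, 0.0594, -0.1001], 0.072), (np.float64(0.113), [0.4566, 0.0532, -0.0971], 0.096), (np.float64(0.215), [0.4576, 0.0648, -0.0761], 0.06)]
2 [(np.float64(0.006), [0.4784, -0.0801, 0.2713], 0.06), (np.float64(0.126), [0.4795, -0.0838, 0.2833], 0.072), (np.float64(0.281), [0.4811, -0.0897, 0.2847], 0.084), (np.float64(0.433), [0.4826, -0.0953, 0.2858], 0.096)]
4.3583 [-1.61118292e-01 -5.14006404e-02 -2.53687504e-01  1.36885096e+00
  3.28901694e-04  1.40800602e+00]
```

Run:
```python
from h import *
def blk(s,t,B,p):
    c=cut_out(s,t); c=[a for a in c if a["confidence"]>.3]
    if not c: print("none"); return
    c=min(c,key=lambda a:np.hypot(*(np.array(a["bbox"][:2])-proj(s,[[p[0],p[1],.02]])[0])))
    x,f=fit(s,c["region"],B,p); print(t,round(c["confidence"],2),np.round(x,4),round(f,3))
    return x
s=snapshot("top"); blk(s,"die_block",BLOCK,(.62,.02,0)); blk(s,"gauge_tray",TRAY,(.59,-.37,0)); blk(s,"gauge",GAUGE,(.44,-.335,3.0))
arm.movep([.5,-.02,.36],down(np.pi/2)); s=snapshot("wrist"); save(s,"wb.png",k=1.4)
p=blk(s,"die_block",BLOCK,(.62,.02,0))
s2=dict(s); im=s["pixels"].copy()
if p is not None:
    c,q=np.cos(p[2]),np.sin(p[2])
    for yy in (.138,.05,-.044,-.144):
        u=proj(s,[[p[0]-.001*c-q*yy,p[1]-.001*q+c*yy,.01]])[0]; cv2.circle(im,tuple(int(v) for v in u),2,(255,0,0),-1)
    mm=(sil(s,BLOCK,*p)>.5).astype(np.uint8); cs,_=cv2.findContours(mm,0,1); cv2.drawContours(im,cs,-1,(0,255,0),1)
s2["pixels"]=im; save(s2,"wb.png",k=1.4)
for t in ("pocket_84",): print([(np.round(onz(s,a["location"],.01)[0],3).tolist(),round(a["confidence"],2)) for a in place_of(s,t)[:5]])
arm.movep([.5,-.36,.3],down(np.pi/2)); s=snapshot("wrist")
blk(s,"gauge_tray",TRAY,(.59,-.37,0)); blk(s,"gauge",GAUGE,(.44,-.335,3.0))
```

```text
die_block 0.63 [0.6201 0.0207 0.0125] 0.031
gauge_tray 0.91 [ 0.5858 -0.3706  0.1397] 0.013
gauge 0.95 [ 0.4496 -0.3381  2.9623] 0.115
die_block 0.68 [0.6195 0.0187 0.0101] 0.005
[([0.622, -0.129, 0.01], 0.91), ([0.62, 0.068, 0.01], 0.89), ([0.621, -0.03, 0.01], 0.75), ([0.614, 0.158, 0.01], 0.73)]
gauge_tray 0.89 [ 0.5846 -0.3737  0.1354] 0.006
none
```

View pics/wb.png

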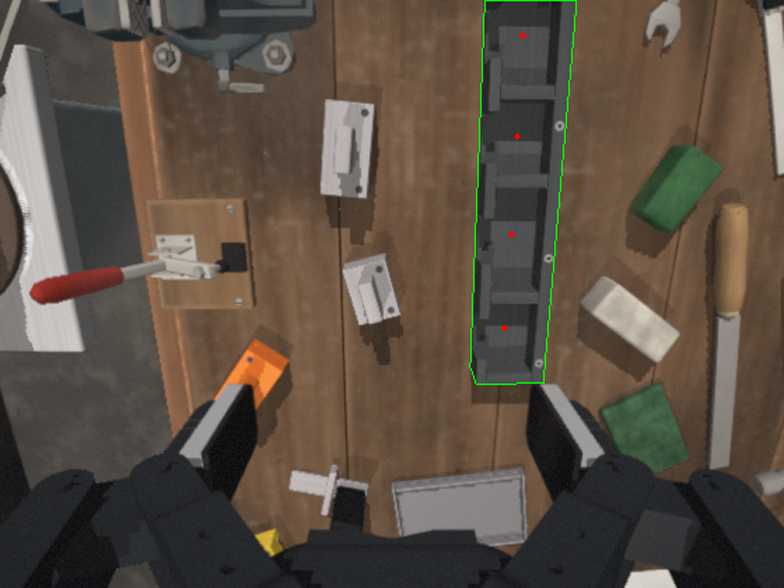

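The wrist view shows the block outline fit and pocket marks centred on the pocket floors at (523,35), (517,136), (511,234) and (505,328). The three guides present are 96, 84 and 60 by fit. I confirm the block's left end, then place the 96 guide.

```bash
cat >> h.py <<'E'
POCK={.084:.138,.06:.05,.096:-.044,.072:-.144}
def pocket(B,L):
    c,q=np.cos(B[2]),np.sin(B[2]); y=POCK[L]
    return np.array([B[0]-.001*c-q*y,B[1]-.001*q+c*y])
def look(x,y,h=.24): 
    arm.movep([x-.03,y-.02,h],down(np.pi/2)); return snapshot("wrist")
def pick(g,L):
    s=look(g[0],g[1]); c=nearest(s,"guide_60",g[:2]); p,f=fit(s,c["region"],gboxes(L),g); print("guide",L,np.round(p,4),round(f,3))
    if f>.06: return None
    yw=np.pi/2+p[2]
    arm.set_gripper(.75)
    arm.movep([p[0],p[1],.12],down(yw)); 
    hit=arm.movel([p[0],p[1],.056],max_speed=.1,guard=12); 
    if hit: print("hit",arm.current_ee_pos())
    arm.set_gripper(0); print("grip",arm.current_grip_width())
    arm.movel([p[0],p[1],.125],max_speed=.12); print("lift",arm.current_grip_width())
    return p
def insert(B,L):
    P=pocket(B,L); yw=np.pi/2+B[2]
    arm.movel([P[0],P[1],.125],attitude=down(yw),max_speed=.2)
    arm.movel([P[0],P[1],.102],max_speed=.1); print("over",arm.current_grip_width())
    offs=[(0,0)]+[(r*np.cos(a),r*np.sin(a)) for r in (.0015,.003) for a in np.arange(8)*np.pi/4]
    for dx,dy in offs:
        arm.movel([P[0]+dx,P[1]+dy,max(.1,arm.current_ee_pos()[2])],max_speed=.05)
        hit=arm.movel([P[0]+dx,P[1]+dy,.0655],max_speed=.05,guard=15); z=arm.current_ee_pos()[2]
        print("down",round(dx,4),round(dy,4),hit,round(z,4),np.round(arm.current_force(),1))
        if z<.070: break
    return z
E
python3 - <<'E'
from h import *
s=look(.53,.02,.45); c=[a for a in cut_out(s,"die_block") if a["confidence"]>.3]; 
for a in c: 
    x,f=fit(s,a["region"],BLOCK,(.62,.019,.01)); print(np.round(x,4),f,a["bbox"])
save(s,"wc.png")
E
```

```text
[0.6193 0.0171 0.0137] 0.006526177443611282 [357.2, 133.2, 63.4, 250.8]
```

```bash
echo 'B=np.array([.6194,.0178,.012])' >> h.py
python3 - <<'E'
from h import *
if pick((.496,.2927,.1033),.096) is not None and arm.current_grip_width()>.03:
    insert(B,.096)
s=snapshot("wrist"); save(s,"i96.png"); print(arm.current_grip_width(),arm.current_time_s())
E
```

```text
guide 0.096 [0.4959 0.2931 0.0817] 0.011
grip 0.15454797360651615
lift 0.15395524772735045
over 0.15155864452015105
down 0 0 True 0.0663 [ 0.4 -0.3  5.5]
0.15609229967148022 15.9167
```

View pics/i96.png

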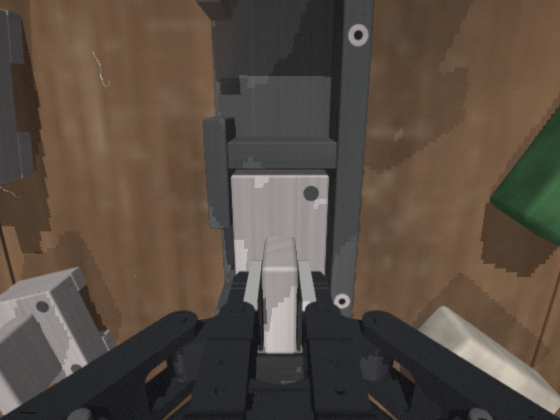

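The 96 guide sits between the lips in its pocket, seated at the expected height. I release it and do the other two the same way.

```bash
cat >> h.py <<'E'
def release():
    arm.set_gripper(.5); p=arm.current_ee_pos(); arm.movel([p[0],p[1],.16],max_speed=.15)
E
python3 - <<'E'
from h import *
release()
ok=True
for g,L in (((.4568,.0566,-.0956),.084),((.4784,-.0801,.2713),.06)):
    p=pick(g,L)
    if p is None or arm.current_grip_width()<.05: print("fail pick"); break
    z=insert(B,L); w=arm.current_grip_width(); print(w)
    if z<.07 and w>.05: release()
    else: break
print(arm.current_time_s())
s=look(.62,.04,.30); save(s,"all.png",k=1.4)
for L in (.084,.06,.096):
    P=pocket(B,L); c=nearest(s,"guide_60",P)
    p,f=fit(s,c["region"],[(-.022,.022,-L/2,L/2,.02,.03)]+gboxes(L)[1:],(*P,.012),z=.01); print(L,np.round(p[:2]-P,4),np.round(p[2],3),round(f,3))
E
```

```text
guide 0.084 [ 0.4572  0.0566 -0.0964] 0.009
grip 0.15186665403139726
lift 0.1529762101441344
over 0.15509742535343216
down 0 0 True 0.0664 [-0.6 -0.8  4.6]
0.15475911403399314
guide 0.06 [ 0.4785 -0.0803  0.2529] 0.005
grip 0.1509672133618485
lift 0.15376731251312045
over 0.15316112442599547
down 0 0 True 0.0663 [-1.  -0.1  5. ]
0.15434649422068475
32.4583
0.084 [-0.0019 -0.0001] 0.006 0.013
0.06 [-0.0018  0.0003] 0.027 0.011
0.096 [-0.0016  0.    ] 0.026 0.008
```

View pics/all.png

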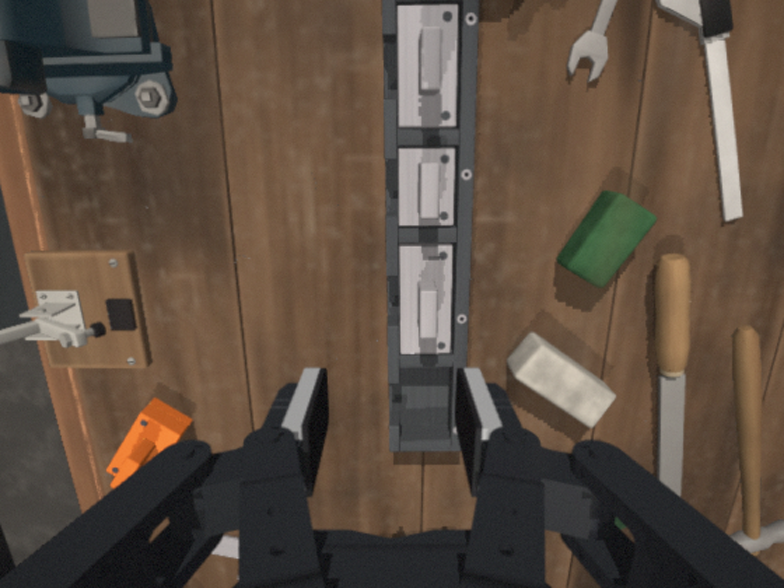

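All three guides are seated squarely with their ribs in line, and the fits are within 2 mm of the pocket centres. The fourth pocket, at (422,410), stays empty because there is no 72 mm guide. Next is the gauge.

```bash
cat >> h.py <<'E'
def fitgauge(s,p0):
    u=proj(s,[[p0[0],p0[1],.02]])[0]; r=[c for c in cut_out(s,"gauge") if c["confidence"]>.3]
    if not r: return None
    c=min(r,key=lambda c:np.hypot(*(np.array(c["bbox"][:2])-u)))
    return fit(s,c["region"],GAUGE,p0)
E
python3 - <<'E'
from h import *
s=look(.44,-.335,.26); save(s,"g.png"); g=fitgauge(s,(.448,-.337,2.96)); print(g)
p,f=g
if f<.06:
    arm.set_gripper(.7); a=(p[2]+np.pi+np.pi)%(2*np.pi)-np.pi
    arm.movep([p[0],p[1],.13],down(a)); print(arm.current_q()[5],a)
    hit=arm.movel([p[0],p[1],.05],max_speed=.1,guard=12); print(hit,arm.current_ee_pos())
    arm.set_gripper(0); print(arm.current_grip_width())
    arm.movel([p[0],p[1],.15],max_speed=.12); print(arm.current_grip_width())
    arm.movep([.45,-.25,.2],down(1.57)); arm.movep([.45,-.1,.2],down(np.pi+B[2])); print(arm.current_q()[5],arm.current_grip_width())
    s=snapshot("scene"); save(s,"held.png",(100,100,450,380),2)
E
```

```text
(array([ 0.44793362, -0.34294082,  2.92333181]), np.float64(0.04864532026831729))
2.705839819103781 -0.21826084474454532
False [ 0.4483319  -0.34325737  0.0506304 ]
0.18115986672017675
0.18377924127059866
-0.22957571326590792 0.17964035578435109
```

View pics/held.png

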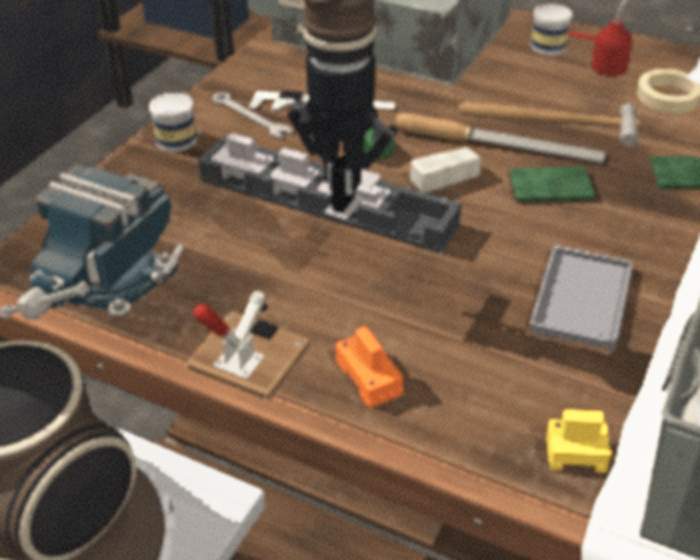

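The gauge is held upright with its blade forward, over the block at (340,190). Now the three checks in order.

```bash
cat >> h.py <<'E'
def bp(x,y):
    c,q=np.cos(B[2]),np.sin(B[2]); return [B[0]+c*x-q*y,B[1]+q*x+c*y]
def check(L,z=.0628):
    y=POCK[L]; yaw=down(np.pi+B[2])
    hit=arm.movel([*bp(-.057,y),z],max_speed=.04,guard=8)
    p=arm.current_ee_pos(); d=(np.array(p[:2])-B[:2])@[np.cos(B[2]),np.sin(B[2])]
    print(L,"hit",hit,"x in block",round(d,4),"z",round(p[2],4),np.round(arm.current_force(),1),"grip",round(arm.current_grip_width(),3))
    return d
E
python3 - <<'E'
from h import *
yaw=down(np.pi+B[2])
arm.movep([*bp(-.125,.138),.15],yaw); arm.movel([*bp(-.125,.138),.0628],max_speed=.12)
print(arm.current_grip_width(),np.round(arm.current_ee_pos(),4)); 
d=check(.084); s=snapshot("wrist"); s2=snapshot("scene"); save(s2,"c84.png",(150,100,350,250),4); arm.sleep(.4)
print(arm.current_time_s(),[(np.round(onz(s2,a["location"],.0145)[0],4),a["confidence"]) for a in place_of(s2,"gauge_stop")], bp(-.035,.138))
E
```

```text
0.18461580597822372 [0.4933 0.1541 0.0636]
0.084 hit True x in block -0.0644 z 0.0618 [ 0.9  0.3 -1.1] grip 0.179
45.7583 [(array([0.5815, 0.1581, 0.0145]), 0.66)] [np.float64(0.582746559713474), np.float64(0.15537007419915885)]
```

View pics/c84.png

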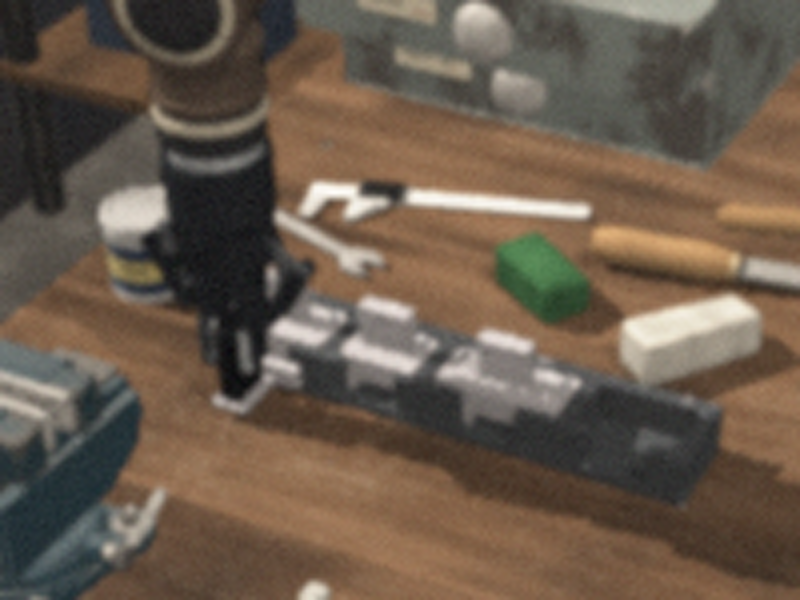

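The stop bar (285,370) is against the block face, at the expected distance. I continue with 60 and 96.

Run:
```python
from h import *
prev=.084
for L in (.06,.096):
    print(arm.movel([*bp(-.125,POCK[prev]),.0628],max_speed=.08), round(arm.current_grip_width(),3))
    arm.movel([*bp(-.125,POCK[L]),.0628],max_speed=.12); print(np.round(arm.current_ee_pos(),4))
    d=check(L); arm.sleep(.5); prev=L
    if d<-.068: print("short"); break
s=snapshot("scene"); save(s,"c96.png",(150,100,350,250),4); print(arm.current_time_s())
```

```text
False 0.184
[0.4939 0.0665 0.0628]
0.06 hit True x in block -0.0643 z 0.0619 [ 0.7 -0.2 -2.4] grip 0.181
False 0.178
[ 0.4949 -0.0274  0.0627]
0.096 hit True x in block -0.0641 z 0.0619 [ 0.4 -0.4 -2.5] grip 0.175
53.275
```

View pics/c96.png

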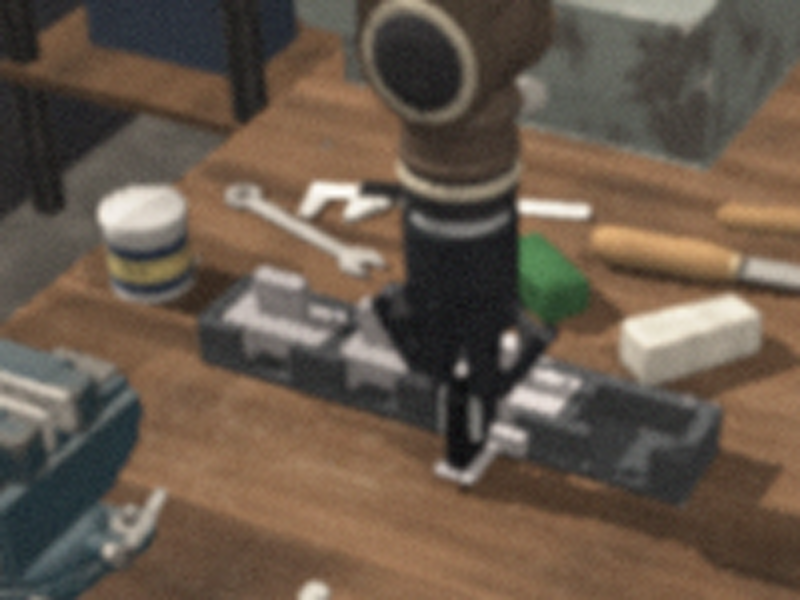

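The third check also seats at the stop (510,440). I draw out and lay the gauge in the tray.

Run:
```python
from h import *
print(arm.movel([*bp(-.135,POCK[.096]),.0628],max_speed=.08), arm.current_grip_width())
p=arm.current_ee_pos(); arm.movel([p[0],p[1],.16],max_speed=.15)
T=np.array([.585,-.3725]); t=.137; g=T-.027*np.array([np.cos(t),np.sin(t)])
arm.movep([*g,.14],down(np.pi+t)); print(arm.current_grip_width())
print(arm.movel([*g,.0535],max_speed=.06,guard=5),np.round(arm.current_ee_pos(),4))
arm.set_gripper(.45); arm.movel([*g,.16],max_speed=.12)
arm.movep([.45,-.36,.32],down(np.pi/2)); arm.sleep(.3)
s=snapshot("wrist")
s=look(.58,-.36,.3); save(s,"tray.png"); print(fitgauge(s,(*g,t)),g)
s=look(.62,.04,.30); save(s,"end.png",k=1.2)
for L in (.084,.06,.096):
    P=pocket(B,L); c=nearest(s,"guide_60",P)
    p,f=fit(s,c["region"],[(-.022,.022,-L/2,L/2,.02,.03)]+gboxes(L)[1:],(*P,.012),z=.01); print(L,np.round(p[:2]-P,4),np.round(p[2],3),round(f,3))
print(arm.current_time_s())
```

```text
False 0.17991744707361845
0.18065743315485147
True [ 0.5581 -0.3762  0.0546]
(array([ 0.58720199, -0.38998758,  0.25232629]), np.float64(0.025783191554013977)) [ 0.55825299 -0.37618744]
0.084 [-0.0015 -0.0009] 0.022 0.021
0.06 [-0.0018  0.0001] 0.02 0.017
0.096 [-0.0017 -0.0003] 0.012 0.01
63.2667
```

View pics/tray.png

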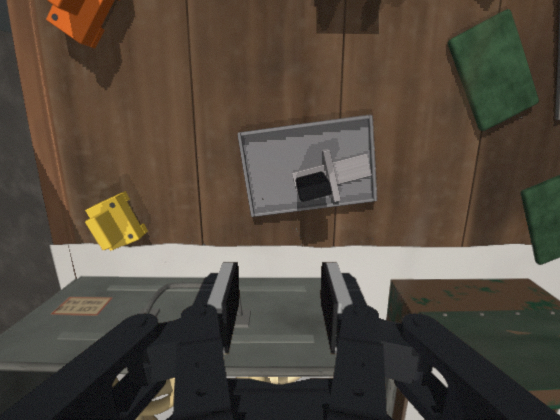

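View pics/end.png

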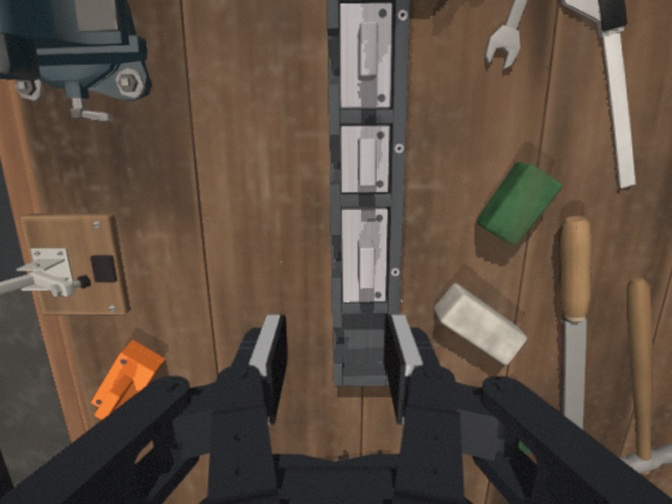

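The guides are still home. The gauge was set down in the right place, but it now lies about 30 mm further forward and turned to yaw 0.25, with its tip at (372,168) hard against the end wall. It was evidently knocked after release. I can't be sure it is flat, so I re-lay it centred.

Run:
```python
from h import *
s=look(.58,-.37,.26); save(s,"t1.png",(180,80,430,270),3)
r=max(cut_out(s,"gauge"),key=lambda c:c["confidence"]); p,f=fit(s,r["region"],GAUGE,(.587,-.39,.25),z=.004); print(p,f)
if f<.06:
    arm.set_gripper(.6); arm.movep([*p[:2],.14],down(np.pi+p[2]))
    print(arm.movel([*p[:2],.054],max_speed=.08,guard=8),arm.current_ee_pos())
    arm.set_gripper(0); print(arm.current_grip_width())
    arm.movel([*p[:2],.09],max_speed=.1); print(arm.current_grip_width())
    T=np.array([.585,-.3725]); t=.137; g=T-.027*np.array([np.cos(t),np.sin(t)])
    arm.movel([*g,.09],attitude=down(np.pi+t),max_speed=.1)
    print(arm.movel([*g,.0535],max_speed=.05,guard=5),arm.current_ee_pos(),arm.current_grip_width())
    arm.set_gripper(.4); arm.movel([*g,.16],max_speed=.12)
    s=look(.58,-.37,.26); save(s,"t2.png",(180,80,430,270),3)
    r=max(cut_out(s,"gauge"),key=lambda c:c["confidence"]); print(fit(s,r["region"],GAUGE,(*g,t),z=.004),g)
print(arm.current_time_s())
```

```text
[ 0.58628752 -0.38974578  0.26559909] 0.05449968801471949
False [ 0.58665689 -0.38998637  0.05473248]
0.1798851510815182
0.17619620804930672
True [ 0.55776069 -0.37587715  0.0545423 ] 0.18057080120194782
(array([ 0.5587824 , -0.37670378,  0.13657616]), np.float64(0.022946295557509426)) [ 0.55825299 -0.37618744]
72.9917
```

View pics/t2.png

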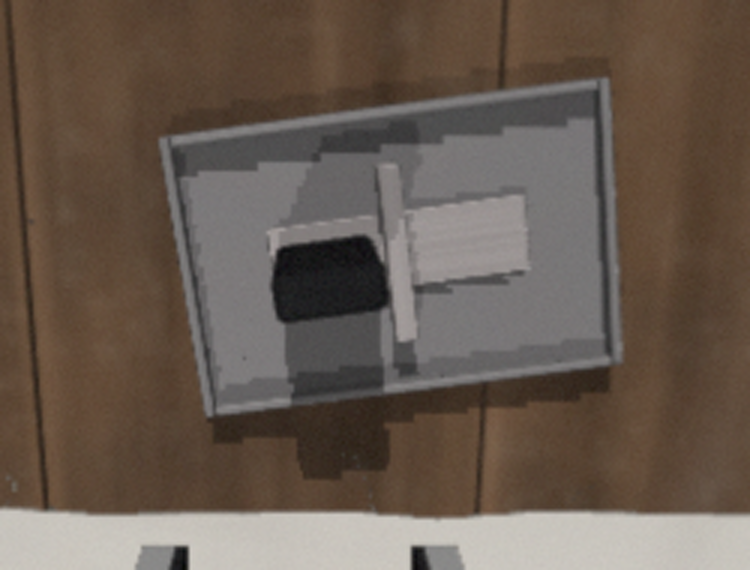

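The gauge now lies flat and centred in the tray, with its stop bar at (395,250) and tip at (525,235). I back off slightly and hand in.

Run:
```python
from h import *
arm.sleep(.3); s=snapshot("top")
for t,p in (("polish_tin",(.655,.31)),): 
    print([np.round(onz(s,a["location"],0)[0],3).tolist() for a in place_of(s,t)[:2]])
print(arm.current_ee_pos(),arm.current_time_s()); arm.hand_in()
```

```text
[[0.657, 0.311, 0.0], [0.751, -0.106, 0.0]]
[ 0.55000707 -0.38998261  0.25997794] 73.3917
the job is handed in; nothing more can be done
```

The job is handed in at 73 s. All three guides on the bench (96, 84 and 60 mm; there was no 72) are home in their own pockets.

- **Guides:** Each went in on the first try. The last look, before I re-laid the gauge, had all of them within about 2 mm of the pocket centres and squared to the block to within about 0.01 rad.
- **Gauge checks:** I gauged 84, 60 and 96 from left to right. Each time the stop bar met the block with the gauge 64 mm from the block's centre, against 65 mm expected, and I paused about half a second.
- **Gauge in the tray:** After I first laid it down, the gauge had shifted about 30 mm and lay against the tray's end wall. I picked it up and re-laid it. The last picture shows it flat and about 1 mm from the target.
- **Bystanders:** The tin reads 2 mm from its starting point, which is within measuring error. The two bars look unmoved in the pictures, but I did not measure them.

No check failed or disagreed at the end. Flatness in the tray I judged from the picture and the outline fit, not from a height reading.

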